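White-tile check with a pen colorimeter

TASK

First fold the cover of the reference case up by its bar handle until it stands straight upright and leave it standing so, to shade the tile. Then draw the pen colorimeter out of its leaning stand and hold it upright with its sprung nose pressed lightly on the flat white tile, inside the ring marked there, so that the nose is pushed part of the way in, about half, and never hard. Finish while still holding it there, still, in the gripper; nothing else on the bench may be shifted or knocked over.

Things in the scene. Friction and masses are not known exactly. Their poses are not given: they have to be found in the camera images.
- case: grey reference case fixed to the bench, base 105 mm (x) x 155 mm (y) x 22 mm high; origin at the centre of its underside, z up, x points from its front (clasp) to its hinge edge. On the base, under the cover, are two round references: a flat white tile (on the +y half) and a black light-trap cup (on the -y half, 48 mm across, 8 mm high).
- tile: the flat white ceramic tile, a disc 56 mm across and 8 mm thick fixed on the case; origin at the centre of its underside; level.
- spot (a point): centre of the thin dark ring (28 mm inside diameter) marked on the tile: on the tile's upper face, 30 mm above the bench.
- cover (a joint): angle of the case's cover in rad: 0 shut, 1.57 straight upright, 1.95 at its back stop. The hinge is stiff (about 0.18 N m of friction, 2 to 3 N at the handle): the cover stays wherever it is left. It may start shut or ajar.
- cover_hinge (a point): point on the cover's hinge axis, mid-width, 24 mm above the bench at the case's far (+x) edge. Its axes turn with the cover: y along the hinge axis (the case's y), -x from the hinge to the free edge (105 mm), z the cover's outward normal. Opening carries the free edge up and over towards the case's +x. The cover is a shell 18 mm deep, its outer face 18 mm off the hinge axis.
- cover_handle (a point): middle of the round steel bar (10 mm thick, 84 mm long, parallel to the hinge) of the cover's pull handle, 30 mm off the cover's outer face (25 mm clear behind it). It lies 88 mm from the hinge along the cover and 48 mm along its normal. A vertical gripper can pinch it from above, across the bar, and stay vertical all the way while the bar turns between the pads.
- stand: dark stand fixed to the bench: base 100 x 80 x 12 mm with a black tube (41 mm outside, 32 mm bore, 55 mm long) that leans 20 degrees from vertical, its mouth towards the stand's -x; origin at the centre of the underside.
- stand_mouth (a point): centre of the mouth of the stand's leaning tube. The pen's lower 50 mm sit in the bore with about 1 mm of play: draw it out 55 mm or more along its own axis before moving aside.
- colorimeter_mid (a point): middle of the barrel of the pen colorimeter, a loose white round instrument, 140 to 210 g: barrel 30 mm across, 135 mm long, a 40 mm collar 31.5 to 37.5 mm below the middle, which rests on the stand's tube; grip it on the black rubber band, 17.5 to 47.5 mm above the middle (30 mm across there too). z runs along the pen from nose to top. It starts in the stand, leaning 20 degrees.
- nose_tip (a point): centre of the flat end face of the colorimeter's round black nose (18 mm diameter), which sticks out 20 mm below the barrel's lower end when free, i.e. 87.5 mm below the middle of the barrel. z along the pen as above.
- nose (a joint): how far the sprung nose is pushed into the barrel, m: 0 free, 0.008 fully in. It takes about 1.2 N to start moving and 0.4 N more per mm (4.4 N fully in).
- bottle_big_mid (a point): closed glass bottle with a red cap, 86 mm across, 180 mm tall; point at its centre. Bystander.
- bottle_small_mid (a point): closed glass bottle with a red cap, 70 mm across, 140 mm tall; point at its centre. Bystander.
- jar_mid (a point): small closed clear jar with a white cap, 56 mm across, 85 mm tall; point at its centre. Bystander.
- cuvette0_mid (a point): clear square plastic cuvette, 12.5 x 12.5 x 45 mm with a white cap (48 mm tall), standing loose; point at its centre. Bystander.
- cuvette1_mid (a point): clear square plastic cuvette, 12.5 x 12.5 x 45 mm with a white cap (48 mm tall), standing loose; point at its centre. Bystander.
- cuvette2_mid (a point): clear square plastic cuvette, 12.5 x 12.5 x 45 mm with a white cap (48 mm tall), standing loose; point at its centre. Bystander.
- timer_mid (a point): flat white bench timer, 60 x 85 x 16 mm, lying; point at its centre. Bystander.
- pipette_mid (a point): pipette lying on the bench, 265 mm long, 27 mm thick; point on its axis near the middle. Bystander.
There are look-alikes about, which are no part of the job. Leave any orange look-alike of the part that bears colorimeter_mid alone.

How it is judged (in metres and radians):
On the way, in this order (a step that is already met when the one before it is completed fails the run):
1. the cover stands upright (80 to 100 degrees) (value of joint cover between 1.4 and 1.74 rad and velocity of joint cover between -0.15 and 0.15 rad/s and contact force between each of the arm, the fingers and case below 0.2 N), for 0.2 s.
2. the colorimeter is out of its stand, in the gripper (distance between nose_tip and stand_mouth above 0.06 m and contact force between colorimeter and stand below 0.05 N and contact force between the fingers and colorimeter above 1 N), for 0.2 s.
At the end, for the whole second after the job is handed in: The cover stands 80 to 100 degrees open, untouched by the robot; the colorimeter, gripped by the fingers and clear of its stand, is upright within 5.7 degrees and still, its nose within 6 mm of the centre of the ring, pushed in 1.5 to 7 mm, bearing on the tile with 0.8 to 6 N (value of joint cover between 1.4 and 1.74 rad and horizontal distance between nose_tip and spot below 0.006 m and angle between colorimeter_mid's own z axis and vertical below 0.1 rad and value of joint nose between 0.0015 and 0.007 m and contact force between colorimeter and tile between 0.8 and 6 N and contact force between the fingers and colorimeter above 1 N and contact force between colorimeter and stand below 0.05 N and contact force between each of the arm, the fingers and case below 0.2 N and linear speed of colorimeter below 0.01 m/s); the arm keeps its last pose, push and grip.
It fails at once if the colorimeter is pressed hard on the tile (over 20 N) (contact force between colorimeter and tile above 20 N).
It fails at once if something else on the bench is shifted by more than 25 mm or knocked over (distance of any of bottle_big_mid, bottle_small_mid, jar_mid, cuvette0_mid, cuvette1_mid, cuvette2_mid, timer_mid, pipette_mid from where it was at the start of the episode above 0.025 m or angle between any of bottle_big_mid, bottle_small_mid, jar_mid, cuvette0_mid, cuvette1_mid, cuvette2_mid, timer_mid, pipette_mid's own z axis and vertical above 0.5 rad).
It also fails if it takes over 61 s, if anything falls off the work surface, if the arm or the gripper's body presses on something with over 40 N, if the wrist force passes 120 N, or if a joint passes its speed limit or range.

ROBOT

A 7-joint arm with a two-finger parallel gripper is mounted at the origin on the work surface. World frame = base frame: x ahead of the robot, y to its left, z up, the work surface at z = 0. Lengths are in mm, angles in rad, forces in N, time in s.
With the tool pointing down it reaches from about 425 to 925 mm from the base axis. Payload 6.8 kg.
Tool frame: the origin (TCP) lies at the very end of the fingers, on their centre line; the grasp point (between the pads) lies 19 mm behind it; x points along the fingers, z is the direction in which the jaws open and shut, and the axes are right-handed (so a half turn about x gives the same grasp; the last joint's range is limited). The gripper opens to 88 mm and grips with 3 to 60 N. Pads are 20 mm wide; open, the fingers measure 115 mm over their backs; the gripper's body (75 mm by 178 mm) begins 61 mm behind the grasp point.
Start: joints at [1.23, 0.477, 0.022, 1.555, -0.011, 1.109, -0.083], TCP at [155.733, -656.807, 222.664] pointing down, gripper open.
Joint ranges: [-2.96, 2.96], [-0.34, 2.1], [-1.41, 1.46], [0.24, 2.44], [-1.37, 4.51], [0.17, 1.92], [-2.96, 2.96]. Speed limits (rad/s): [2.39, 2.39, 3.14, 3.14, 3.14, 3.14, 3.14].

INTERFACE

Orientations are given as a unit quaternion [w, x, y, z].
In Python, from station import env, cams gives the robot as it stands. The module is installed in compiled form; this text tells all that it offers.
- The arm moves only by the tool apply_moves, never from a script. Its argument "deltas" is a list of rows, each a list of 4 numbers: the shift along the world's x, y, z in cm, then the turn about the world's z in rad. A call has 1 to 8 rows; each row is the pose to reach, as a shift and turn from the pose measured when the call began; what a row does not reach only later rows make up. A row lasts 1/10 s, in which the tool goes at most 50 mm and 8.59 degrees, less where a joint would pass 70% of its speed; a pose out of reach is approached as far as the arm can. A call with a gripper value outside its range is refused whole. "claw" is the finger opening in cm, from 0 to 8.78, set as the call begins (left out, the last holds). The fingers move at their own pace and stop on an object; "newtons" is the grip in N (left out, the last holds). Time passes only in rows, so rows that repeat a pose let the fingers close. It gives the time, the measured TCP pose, the force and the opening at its end, in the units of the state.
- env.observe(): the state, without advancing time (a new reading comes with each control period).
- cams.get_image(name): name is "side" or "top"; returns the picture (420x560x3 uint8, red, green, blue); there is no depth.
- cams.calibration(name): a dict with "intrinsics" (3x3 intrinsics, pixels), "camera_from_world" (4x4, takes a point from world to camera coordinates). Camera axes: x right, y up, looking along -z (the intrinsics and any distortion apply to the point x, -y, -z); pixel columns grow to the right and rows downward; lengths in mm; the calibration is good to about 2 mm. A picture is of the moment at which its call begins. calibration takes no time and is no camera call.
- env.close_job(): hands the job in, once; it reports no verdict.
The state is a dict: "t": time; "joints": joint angles; "joint_velocities": joint speeds; "tau": joint torques, N m; "tool_pos": TCP position; "tool_rot": TCP orientation; "contact_force": force on the tool from outside, world axes, zero at the start; "ft_torque": the same for the moment, N m; "width": finger opening in mm.
Only numpy, scipy, OpenCV 4.12 (cv2) and the standard library are available. Lean on these libraries where they do the work, as an engineer would, in place of code of your own. Each camera call takes 0.05 s, during which the arm holds its last target.

## Working session

There is one attempt and no reset: what is moved stays moved. The work goes in short steps, Python scripts to look and compute and a tool call to move; the robot and the scene stay as the last step left them, time stands still between calls to the robot, and variables do not carry over. Pictures are saved under pics/ and viewed, and the job is handed in when it is done.

Besides the shell and the picture viewer there is one more tool, called after ">>>" by a JSON object that holds its "op" and its "data", one argument or row to a line. apply_moves: Moves the arm, as the interface text tells. Its arguments: {"type":"object","properties":{"deltas":{"type":"array"},"claw":{"type":"number"},"newtons":{"type":"number"}},"required":["deltas"]}

```bash
mkdir -p pics; cat > h.py <<'E'
import numpy as np, cv2
from station import env, cams
def snap(n,f):
    im=cams.get_image(n); cv2.imwrite('pics/'+f,im[:,:,::-1]); return im
def proj(n,P):
    c=cams.calibration(n);K=np.array(c['intrinsics']);T=np.array(c['camera_from_world'])
    P=np.atleast_2d(P).astype(float); q=P@T[:3,:3].T+T[:3,3]; q=q*[1,-1,-1]; u=q@K.T; return u[:,:2]/u[:,2:]
def ray(n,u,v):
    c=cams.calibration(n);K=np.array(c['intrinsics']);T=np.array(c['camera_from_world'])
    d=np.linalg.inv(K)@[u,v,1.]; d=d*[1,-1,-1]; R=T[:3,:3]; o=-R.T@T[:3,3]; d=R.T@d; return o,d/np.linalg.norm(d)
def atz(n,u,v,z):
    o,d=ray(n,u,v); return o+d*(z-o[2])/d[2]
def tri(a,b):
    (o1,d1),(o2,d2)=ray('side',*a),ray('top',*b)
    A=np.stack([d1,-d2],1); s=np.linalg.lstsq(A,o2-o1,rcond=None)[0]
    p,q=o1+s[0]*d1,o2+s[1]*d2; return (p+q)/2,np.linalg.norm(p-q)
def crop(src,dst,x,y,w,h,k):
    im=cv2.imread('pics/'+src)[y:y+h,x:x+w]; cv2.imwrite('pics/'+dst,cv2.resize(im,None,fx=k,fy=k,interpolation=cv2.INTER_CUBIC))
E
python3 - <<'E'
from h import *
snap('side','s0.png');snap('top','t0.png')
for n in('side','top'):
    c=cams.calibration(n);print(n,{k:(v if not hasattr(v,'tolist') else np.round(v,3).tolist()) for k,v in c.items()});print(ray(n,280,210))
s=env.observe();print(s)
E
```

```text
side {'intrinsics': [[518.773, 0.0, 274.216], [0.0, 518.773, 217.979], [0.0, 0.0, 1.0]], 'camera_from_world': [[-0.807, -0.591, -0.005, 398.197], [0.306, -0.426, 0.851, -218.695], [-0.505, 0.685, 0.525, -1047.057], [0.0, 0.0, 0.0, 1.0]]}
(array([-140.64682613,  859.68691876,  737.47832837]), array([ 0.50078179, -0.69830977, -0.51144995]))
top {'intrinsics': [[433.303, 0.0, 269.179], [0.0, 433.303, 217.984], [0.0, 0.0, 1.0]], 'camera_from_world': [[0.02, -1.0, -0.014, 10.941], [0.995, 0.019, 0.098, -493.792], [-0.098, -0.016, 0.995, -1316.347], [0.0, 0.0, 0.0, 1.0]]}
(array([ 3.62577117e+02, -4.99060318e-01,  1.35840234e+03]), array([ 0.11642412, -0.00892834, -0.99315946]))
{'t': 0.1, 'joints': array([ 1.22989236,  0.47772155,  0.02236841,  1.55630864, -0.01151862,
        1.10928064, -0.08309779]), 'joint_velocities': array([ 7.45978084e-04, -4.04381261e-03, -4.66281533e-04, -3.05196341e-03,
       -7.90664707e-04,  1.65354747e-03,  3.16486740e-05]), 'tau': array([ 4.63694611e-03, -5.84091711e+01,  1.54007010e+00, -2.73313648e+01,
       -5.42229542e-02,  1.31066589e-02,  3.65208348e-05]), 'tool_pos': array([ 155.58787631, -656.29033546,  221.79522786]), 'tool_rot': array([ 0.55422009,  0.43886628,  0.55514807, -0.4382318 ]), 'contact_force': array([-0.52617947,  0.78406494,  0.15170749]), 'ft_torque': array([0.05031685, 0.04559129, 0.01155209]), 'width': 87.49831247286617}
```

View pics/s0.png

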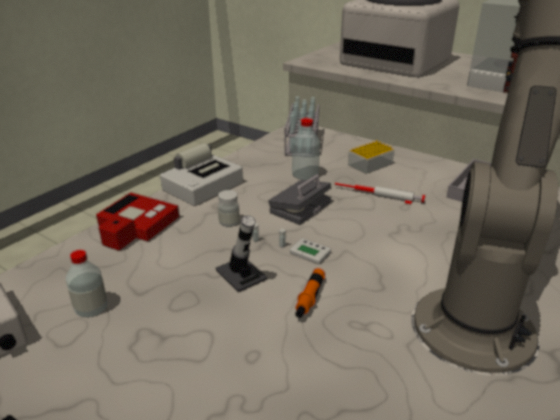

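View pics/t0.png

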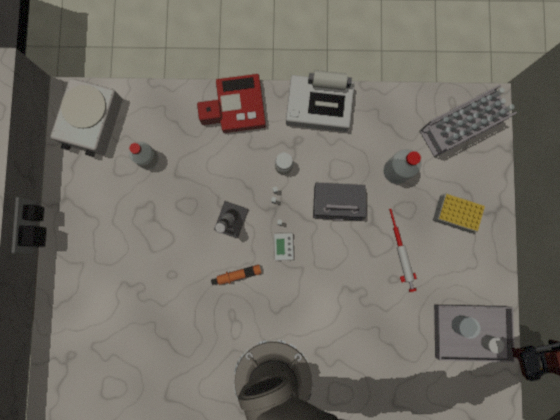

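The side view shows the white pen leaning in its dark stand (245,245), the grey case (300,198), and an orange pen look-alike lying at (311,292). In the top view the stand is at (232,218), the case at (340,201) and the orange pen at (237,275). Candidates for the pen are the white one in the stand and the orange one on the bench; by the description it is the white one. I'll check that with close crops.

```bash
python3 - <<'E'
from h import *
crop('s0.png','s0c.png',205,160,140,140,5)
a=cv2.imread('pics/t0.png')
x=cv2.resize(a[165:245,300:380],None,fx=5,fy=5,interpolation=2);y=cv2.resize(a[180:260,200:280],None,fx=5,fy=5,interpolation=2)
cv2.imwrite('pics/t0c.png',np.hstack([x,y]))
E
```

```text
(no output)
```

View pics/s0c.png

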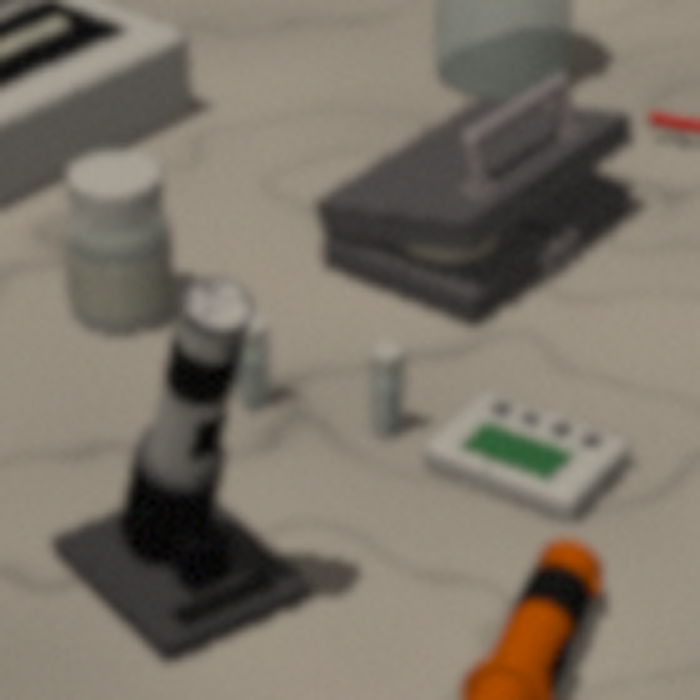

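View pics/t0c.png

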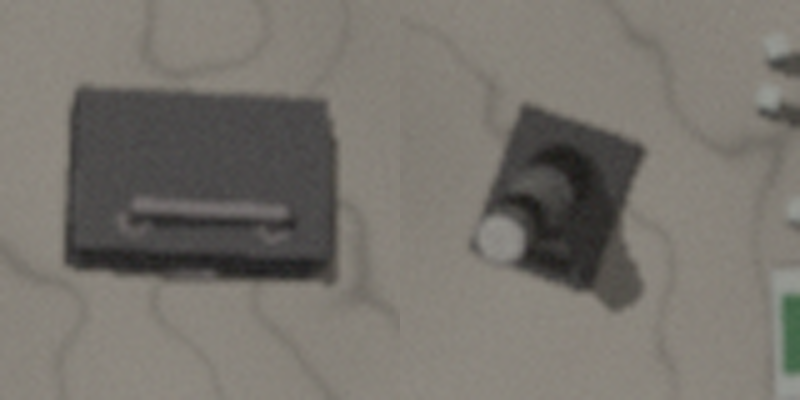

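```bash
cat > fit.py <<'E'
from h import *
from scipy.optimize import least_squares
from scipy.spatial.transform import Rotation as Ro
def case_pts(p):
    x,y,a,th=p
    def W(q): return Ro.from_euler('z',a).apply(np.atleast_2d(q))+[x,y,0]
    def C(q): return W(Ro.from_euler('y',th).apply(np.atleast_2d(q))+[52.5,0,24])
    return W,C
if __name__=='__main__':
    T=lambda u,v:(300+u/5,165+v/5)
    S=lambda u,v:(205+u/5,160+v/5)
    obs=[('top','C',(-88,42,48),T(135,206)),('top','C',(-88,-42,48),T(290,213)),
     ('side','C',(-88,42,48),S(470,137)),('side','C',(-88,-42,48),S(562,84)),
     ('top','C',(0,77.5,18),T(80,90)),('top','C',(0,-77.5,18),T(325,100)),
     ('top','C',(-105,77.5,18),T(68,248)),('top','C',(-105,-77.5,18),T(330,260)),
     ('side','W',(-52.5,77.5,0),S(475,322)),('side','W',(52.5,77.5,0),S(325,265)),('side','C',(-105,-77.5,18),S(630,120)),('side','C',(-105,77.5,18),S(475,210))]
    def f(p):
        W,C=case_pts(p); return np.concatenate([(proj(n,(W if k=='W' else C)(q))[0]-o) for n,k,q,o in obs])
    r=least_squares(f,[540,-150,0,0.3],x_scale=[10,10,.1,.1],loss='soft_l1')
    print('case',r.x);print(np.round(f(r.x).reshape(-1,2),1).tolist())
    W,C=case_pts(r.x)
    print('handle',C((-88,0,48)),'hinge',C((0,0,0)))
    # stand / pen
    T=lambda u,v:(200+(u-400)/5,180+v/5)
    for q in [(525,103),(645,150),(592,290),(470,245)]: print(atz('top',*T(*q),12))
    print('pen top',tri(S(218,303),T(502,238)))
    s=env.observe();print(Ro.from_quat(s['tool_rot'],scalar_first=True).as_matrix().round(3))
    for n,(u,v) in {'cuv':(276,190),'cuv1':(275,200),'cuv2':(281,223)}.items():print(n,atz('top',u,v,48))
    print('jar',atz('top',285,158,85),'bigb',atz('top',413,159,180),'timer',atz('top',284,247,16))
E
python3 fit.py
```

```text
case [ 5.44943228e+02 -1.94839856e+02 -2.48075160e-02  2.03746617e-01]
[[0.7, 1.1], [-1.7, 0.9], [0.4, -0.4], [-0.3, -1.4], [-0.9, -0.2], [0.7, -0.1], [1.0, 0.8], [0.4, 0.6], [-0.2, 0.3], [-1.3, -0.6], [-0.4, -2.6], [-1.5, 1.5]]
handle [[ 520.98316441 -194.24534462   88.8130453 ]] hinge [[ 597.42707465 -196.14211726   24.        ]]
[546.92007925 160.51822262  12.        ]
[518.61608612  84.39558379  12.        ]
[430.32809209 115.23269163  12.        ]
[456.93124782 192.19630049  12.        ]
pen top (array([449.29633738, 151.89635543, 164.896119  ]), np.float64(2.771049325645748))
[[-0.     0.973  0.231]
 [ 0.002  0.231 -0.973]
 [-1.    -0.    -0.002]]
cuv [577.51929663   1.03456505  48.        ]
cuv1 [546.61663775   3.51181362  48.        ]
cuv2 [476.54145896 -16.01409302  48.        ]
jar [668.75409355 -24.13604638  85.        ] bigb [ 649.03040121 -375.15006022  180.        ] timer [405.04171414 -26.96185776  16.        ]
```

>>> {"op": "apply_moves", "data": {
  "deltas": [
    [4,5,1,0.15],
    [8.5,10.5,1,0.3],
    [12.5,15.5,1,0.45],
    [16.5,20.5,1,0.6],
    [20.5,25.5,1,0.75],
    [24.5,30.5,1,0.9],
    [28.5,35.5,1,1.05],
    [32,40,1,1.18]
  ],
  "claw": 4,
  "newtons": 15
}}

```text
t: 0.9
tool_pos: [406.0, -343.1, 231.7]
tool_rot: [0.704, 0.054, 0.706, -0.054]
contact_force: [0.1, 0.3, -0.7]
width: 40.3
```

>>> {"op": "apply_moves", "data": {
  "deltas": [
    [4,5,-1,0.06],
    [8,10,-3,0.128],
    [11.5,14.9,-6,0.128],
    [11.5,14.9,-9,0.128],
    [11.5,14.9,-9,0.128],
    [11.5,14.9,-9,0.128]
  ]
}}

```text
t: 1.5
tool_pos: [520.5, -191.1, 139.3]
tool_rot: [0.705, 0.008, 0.709, -0.006]
contact_force: [0.2, -0.1, -0.4]
width: 40.0
```

```bash
python3 - <<'E'
from h import *
snap('side','s1.png');snap('top','t1.png')
a=cv2.imread('pics/t1.png')[150:250,290:390];b=cv2.imread('pics/s1.png')[110:230,250:350]
cv2.imwrite('pics/c1.png',np.hstack([cv2.resize(a,(400,480),interpolation=2),cv2.resize(b,(400,480),interpolation=2)]))
E
```

```text
(no output)
```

View pics/c1.png

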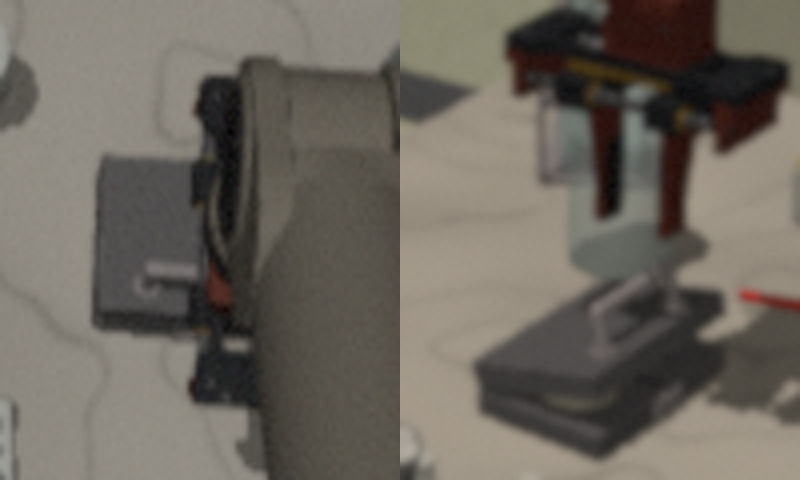

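The fingers are straddling the bar line: fingertips at about crop (610,215) and (670,235), bar at (640,300). I'll go down and check the force before closing.

>>> {"op": "apply_moves", "data": {
  "deltas": [
    [0,-0.2,-2,0],
    [0,-0.2,-4,0],
    [0,-0.2,-5.5,0],
    [0,-0.2,-6.7,0],
    [0,-0.2,-6.7,0]
  ]
}}

```text
t: 2.1
tool_pos: [519.6, -197.3, 73.7]
tool_rot: [0.705, 0.009, 0.709, -0.009]
contact_force: [0.3, 0.5, 0.6]
width: 40.5
```

>>> {"op": "apply_moves", "data": {
  "deltas": [
    [0,0,0,0],
    [0,0,0,0],
    [0,0,0,0],
    [0,0,0,0],
    [0,0,0,0]
  ],
  "claw": 0,
  "newtons": 10
}}

```text
t: 2.6
tool_pos: [523.0, -197.3, 74.8]
tool_rot: [0.708, 0.009, 0.706, -0.009]
contact_force: [7.8, -0.7, -5.2]
width: 9.6
```

```bash
python3 - <<'E'
from h import *
snap('side','s2.png');crop('s2.png','c2.png',240,90,120,140,4)
E
```

```text
(no output)
```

View pics/c2.png

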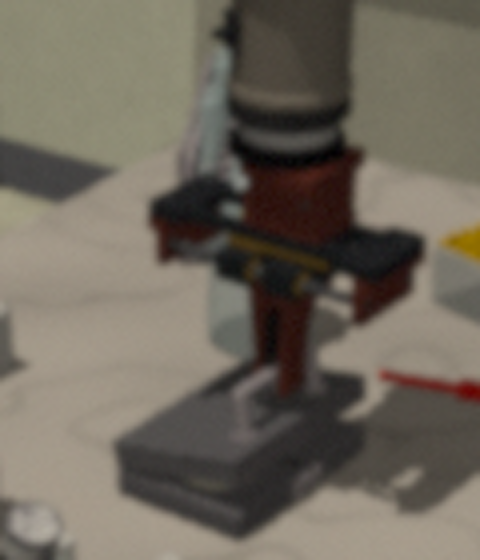

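>>> {"op": "apply_moves", "data": {
  "deltas": [
    [0.4,0,0.4,0],
    [0.95,0,0.9,0],
    [1.6,0,1.4,0],
    [2.4,-0.05,1.9,0],
    [3.2,-0.1,2.3,0],
    [4,-0.1,2.65,0],
    [4.8,-0.1,2.9,0],
    [5.6,-0.15,3.1,0]
  ]
}}

```text
t: 3.45
tool_pos: [579.0, -199.3, 107.3]
tool_rot: [0.708, 0.009, 0.707, -0.01]
contact_force: [-4.3, 0.4, 1.9]
width: 9.7
```

>>> {"op": "apply_moves", "data": {
  "deltas": [
    [0.9,0,0.1,0],
    [1.8,-0.05,0.2,0],
    [2.7,-0.1,0.1,0],
    [3.6,-0.1,0,0],
    [4.5,-0.1,-0.2,0],
    [5.3,-0.15,-0.45,0],
    [6.1,-0.15,-0.8,0],
    [6.6,-0.15,-1.05,0]
  ]
}}

```text
t: 4.25
tool_pos: [646.1, -201.4, 96.5]
tool_rot: [0.708, 0.008, 0.706, -0.01]
contact_force: [-0.8, -3.5, 2.7]
width: 10.1
```

```bash
python3 - <<'E'
from h import *
snap('side','s3.png');snap('top','t3.png')
a=cv2.imread('pics/t3.png')[150:250,290:390];b=cv2.imread('pics/s3.png')[110:230,240:360]
cv2.imwrite('pics/c3.png',np.hstack([cv2.resize(a,(400,400),interpolation=2),cv2.resize(b,(400,400),interpolation=2)]))
E
```

```text
(no output)
```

View pics/c3.png

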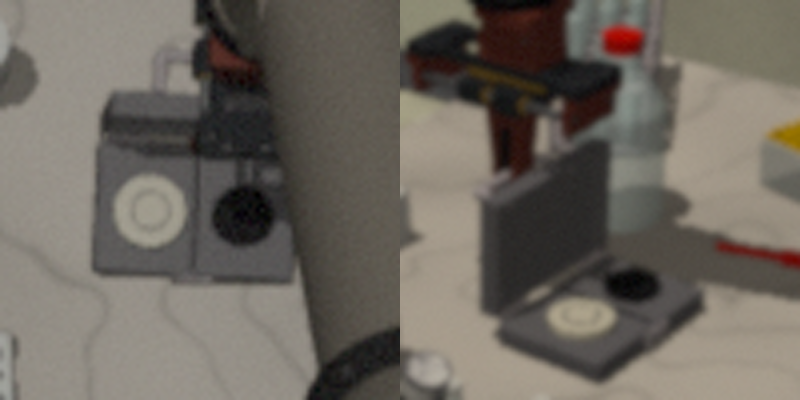

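>>> {"op": "apply_moves", "data": {
  "deltas": [
    [0,0,0,0],
    [0,0,0,0],
    [0,0,0,0],
    [0,0,1,0],
    [0,0,3,0],
    [0,0,6,0],
    [0,0,10,0],
    [0,0,13,0]
  ],
  "claw": 2.2
}}

```text
t: 5.15
tool_pos: [646.7, -201.0, 229.6]
tool_rot: [0.709, 0.008, 0.705, -0.01]
contact_force: [0.3, -0.0, 0.6]
width: 21.6
```

```bash
python3 - <<'E'
from h import *
snap('side','s4.png');snap('top','t4.png')
a=cv2.imread('pics/t4.png')[150:250,290:390];b=cv2.imread('pics/s4.png')[110:230,240:360]
cv2.imwrite('pics/c4.png',np.hstack([cv2.resize(a,(400,400),interpolation=2),cv2.resize(b,(400,400),interpolation=2)]))
E
```

```text
(no output)
```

View pics/c4.png

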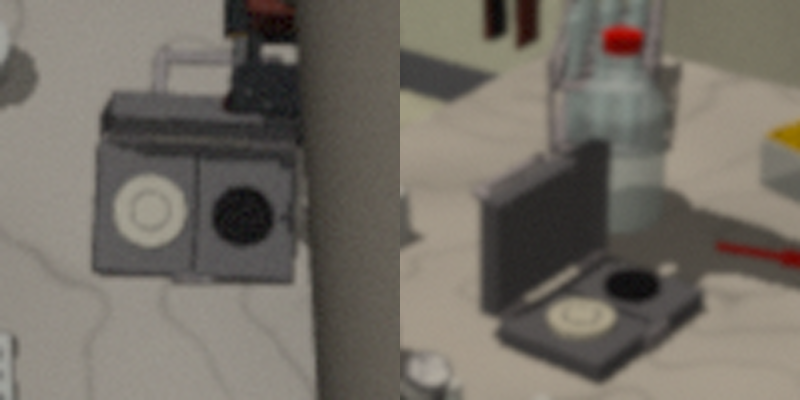

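```bash
python3 - <<'E'
from fit import *
im=cv2.imread('pics/t4.png');cv2.imwrite('pics/d1.png',cv2.resize(im[180:225,310:365],None,fx=14,fy=12,interpolation=2))
im=cv2.imread('pics/s4.png');cv2.imwrite('pics/d2.png',cv2.resize(im[145:230,255:340],None,fx=7,fy=7,interpolation=2))
for d in(80,85,90,95,100):
    W,C=case_pts([544.9,-194.8,-.0248,np.radians(d)])
    print(d,[np.round((proj('side',C((-105,s,n)))[0]-[255,145])*7).tolist() for s,n in((77.5,0),(77.5,18),(-77.5,0))])
b=cv2.imread('pics/t4.png')
# tile centroid
for n,f,(x0,y0,x1,y1) in(('top','t4.png',(315,188,340,215)),('side','s4.png',(282,190,305,215))):
    g=cv2.imread('pics/'+f)[y0:y1,x0:x1].mean(2); g=cv2.GaussianBlur(g,(3,3),0); th,m=cv2.threshold(g.astype(np.uint8),0,255,cv2.THRESH_OTSU)
    k,l,st,c=cv2.connectedComponentsWithStats(m); i=1+np.argmax(st[1:,4]); u=c[i]+[x0,y0]; print(n,u,st[i],atz(n,*u,30))
E
```

```text
80 [[131.0, 194.0], [93.0, 174.0], [366.0, 55.0]]
85 [[111.0, 185.0], [74.0, 168.0], [348.0, 47.0]]
90 [[92.0, 177.0], [55.0, 164.0], [329.0, 41.0]]
95 [[73.0, 172.0], [36.0, 163.0], [311.0, 36.0]]
100 [[54.0, 168.0], [18.0, 163.0], [293.0, 33.0]]
top [326.82375479 202.22222222] [  3   6  19  18 261] [ 545.13253467 -156.46195273   30.        ]
side [293.85  204.665] [  2   9  21  12 200] [ 538.07923416 -151.17419267   30.        ]
```

View pics/d1.png

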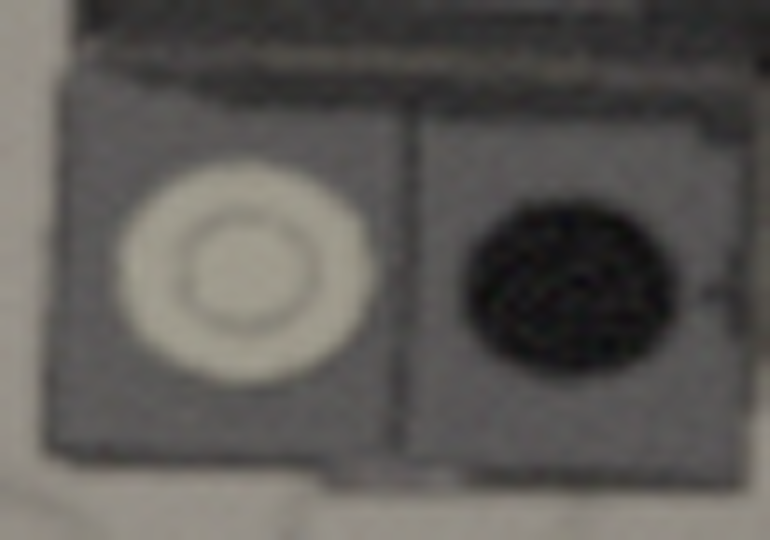

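View pics/d2.png

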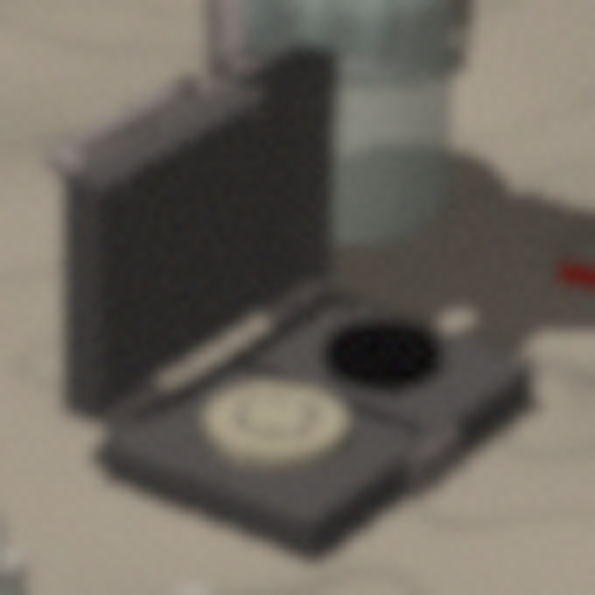

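```bash
python3 - <<'E'
from fit import *
s=env.observe();print(s['joints'].round(3))
def L(obs,z):
    f=lambda p:np.concatenate([proj(n,[p[0],p[1],z])[0]-o for n,o in obs]);r=least_squares(f,[540,-150]);print(r.x,f(r.x))
L([('top',(327.25,202.0)),('side',(294.0,204.2))],30)
print('pentop',atz('top',220.4,227.6,162.5))
t=cv2.imread('pics/t4.png')[190:245,195:260];b=cv2.imread('pics/s4.png')[205:295,205:280]
cv2.imwrite('pics/d3.png',cv2.resize(t,None,fx=10,fy=10,interpolation=2));cv2.imwrite('pics/d4.png',cv2.resize(b,None,fx=6.4,fy=6.4,interpolation=2))
E
```

```text
[ 0.506  0.506 -0.431  1.519  0.226  1.153  0.008]
[ 543.35790711 -157.26511278] [-0.16959594  0.79711967 -0.48730775 -1.01601663]
pentop [450.61183897 153.01426716 162.5       ]
```

View pics/d3.png

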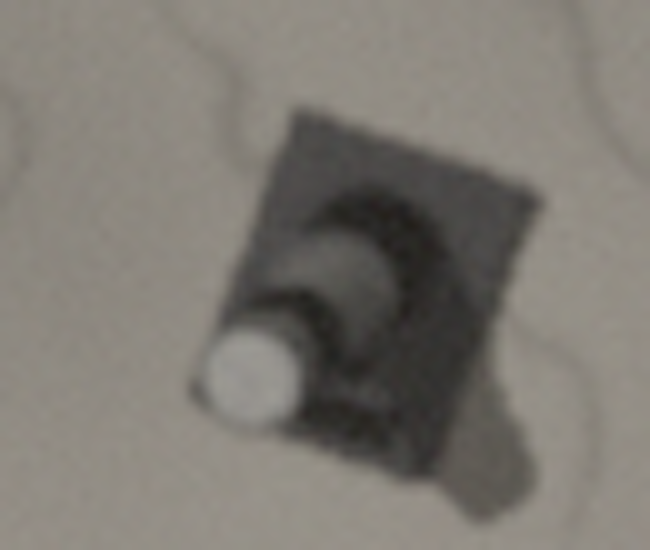

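View pics/d4.png

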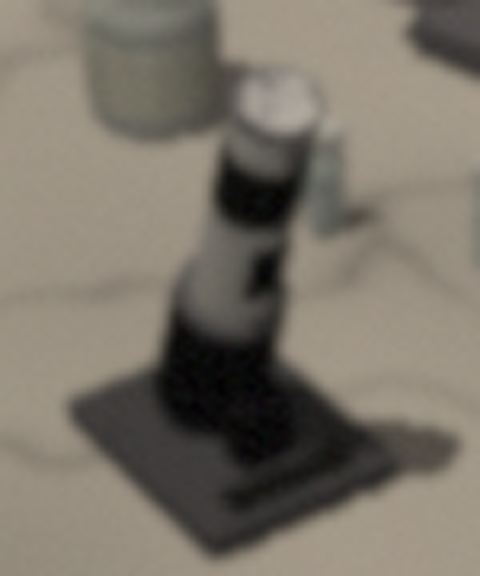

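The pen's cap is at (220.5,227.4) in the top view and (248,221) in the side view, and the rubber band is just below it at (246,235). It is the white pen with the black band, standing in the leaning tube, so my choice is confirmed. The cover stands at about 89°.

>>> {"op": "apply_moves", "data": {
  "deltas": [
    [-2.3,4.4,0,0.14],
    [-4.6,8.8,0,0.28],
    [-6.9,13.1,0,0.42],
    [-9.2,17.5,0,0.57],
    [-11.5,21.9,0,0.71],
    [-13.8,26.3,0,0.85],
    [-16.2,30.6,0,0.99],
    [-18.5,35,0,1.13]
  ],
  "claw": 6,
  "newtons": 20
}}

```text
t: 6.05
tool_pos: [462.2, 149.9, 232.6]
tool_rot: [0.605, -0.372, 0.597, 0.374]
contact_force: [1.3, 1.3, 0.1]
width: 59.8
```

>>> {"op": "apply_moves", "data": {
  "deltas": [
    [0,-0.1,-1.5,0.125],
    [0,-0.1,-3.5,0.125],
    [0,-0.1,-5,0.125],
    [0,-0.1,-5,0.125]
  ]
}}

```text
t: 6.45
tool_pos: [460.7, 148.0, 180.7]
tool_rot: [0.579, -0.408, 0.574, 0.411]
contact_force: [-0.2, -0.5, 0.5]
width: 59.9
```

```bash
python3 - <<'E'
from h import *
snap('side','s5.png');crop('s5.png','c5.png',190,140,120,140,4)
E
```

```text
(no output)
```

View pics/c5.png

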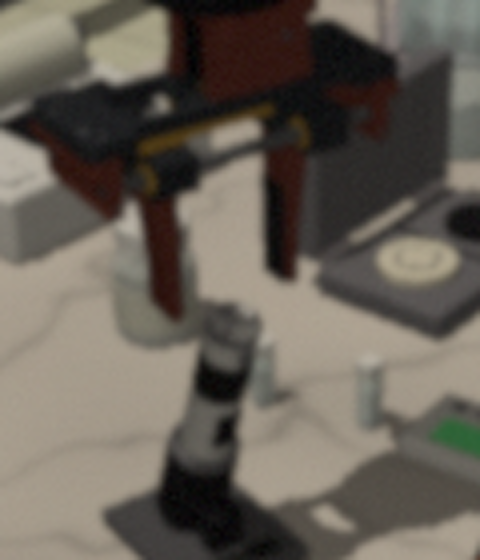

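The fingers straddle the cap, with their tips at crop (175,315) and (285,275) and the pen at (230,315). I'll go down.

>>> {"op": "apply_moves", "data": {
  "deltas": [
    [0.1,0.05,-2,0],
    [0.1,0.05,-4,0],
    [0.1,0.05,-6,0],
    [0.1,0.05,-6.9,0],
    [0.1,0.05,-6.9,0]
  ]
}}

```text
t: 7.0
tool_pos: [462.3, 148.7, 112.5]
tool_rot: [0.58, -0.407, 0.574, 0.411]
contact_force: [1.0, -0.2, -0.7]
width: 60.1
```

>>> {"op": "apply_moves", "data": {
  "deltas": [
    [0,0,0,0],
    [0,0,0,0],
    [0,0,0,0],
    [0,0,0,0],
    [0,0,0,0]
  ],
  "claw": 2,
  "newtons": 20
}}

```text
t: 7.5
tool_pos: [462.8, 149.3, 112.9]
tool_rot: [0.58, -0.407, 0.573, 0.411]
contact_force: [1.5, 1.8, -0.4]
width: 29.4
```

```bash
python3 - <<'E'
from h import *
snap('side','s6.png');crop('s6.png','c6.png',190,140,120,140,4)
E
```

```text
(no output)
```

View pics/c6.png

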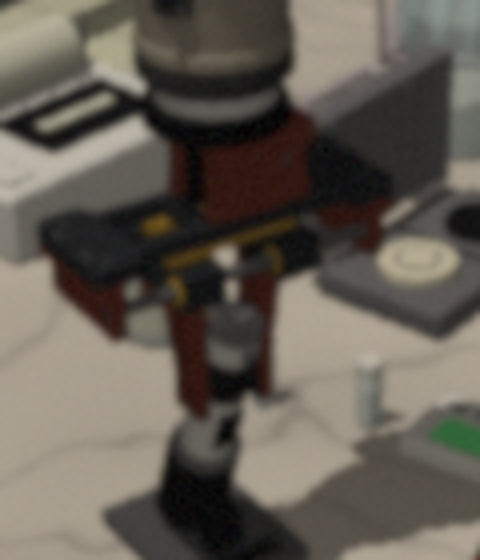

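The pen is gripped on its band at a width of 29.4 mm. Now I'll draw it out along its axis.

>>> {"op": "apply_moves", "data": {
  "deltas": [
    [-0.3,0.1,0.9,0],
    [-0.6,0.2,1.8,0],
    [-0.95,0.35,2.8,0],
    [-1.3,0.45,3.8,0],
    [-1.6,0.55,4.7,0],
    [-1.95,0.65,5.65,0],
    [-2.25,0.8,6.6,0],
    [-2.6,0.9,7.5,0]
  ]
}}

```text
t: 8.35
tool_pos: [436.5, 158.4, 188.8]
tool_rot: [0.58, -0.408, 0.573, 0.411]
contact_force: [0.0, -0.0, -2.1]
width: 29.5
```

```bash
python3 - <<'E'
from h import *
snap('side','s7.png');crop('s7.png','c7.png',190,120,120,140,4)
E
```

```text
(no output)
```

View pics/c7.png

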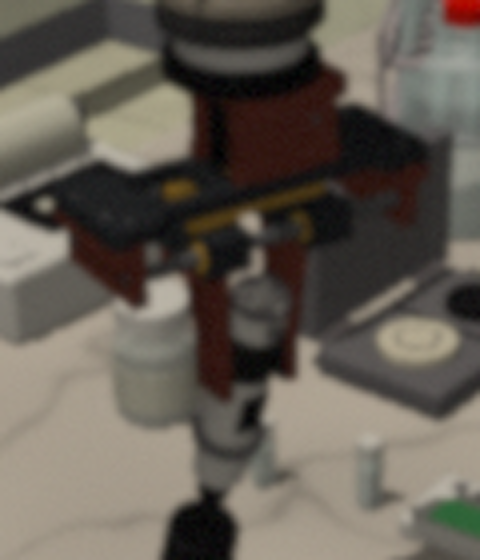

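>>> {"op": "apply_moves", "data": {
  "deltas": [
    [0,0,2,0],
    [0.5,-3,3,0.05],
    [1.5,-7,3,0.1],
    [2.5,-11,3,0.15],
    [3.5,-15.5,3,0.2],
    [4.5,-20,3,0.25],
    [5.5,-24,3,0.3],
    [6.2,-28,3,0.334]
  ]
}}

```text
t: 9.2
tool_pos: [498.9, -122.9, 220.0]
tool_rot: [0.504, -0.498, 0.496, 0.502]
contact_force: [0.2, 0.0, -1.7]
width: 29.9
```

>>> {"op": "apply_moves", "data": {
  "deltas": [
    [0.3,-3.2,-1,0],
    [0.3,-3.4,-2.5,0],
    [0.3,-3.4,-3,0],
    [0.3,-3.4,-3,0]
  ]
}}

```text
t: 9.6
tool_pos: [501.1, -155.3, 189.2]
tool_rot: [0.503, -0.497, 0.496, 0.503]
contact_force: [0.1, -0.3, -2.3]
width: 29.9
```

```bash
python3 - <<'E'
from h import *
print(env.observe()['tool_pos'],env.observe()['contact_force'],env.observe()['tool_rot'])
snap('side','s8.png');snap('top','t8.png')
a=cv2.imread('pics/t8.png')[150:250,280:380];b=cv2.imread('pics/s8.png')[110:230,240:360]
cv2.imwrite('pics/c8.png',np.hstack([cv2.resize(a,(300,300),interpolation=2),cv2.resize(b,(500,500),interpolation=2)[:300*0+500][:, :]] if 0 else [cv2.resize(a,(400,480),interpolation=2),cv2.resize(b,(400,480),interpolation=2)]))
E
```

```text
[ 501.12214553 -155.31806443  189.19847406] [ 0.10200759 -0.33568694 -2.27394624] [ 0.50332659 -0.49731977  0.49599136  0.50331696]
```

View pics/c8.png

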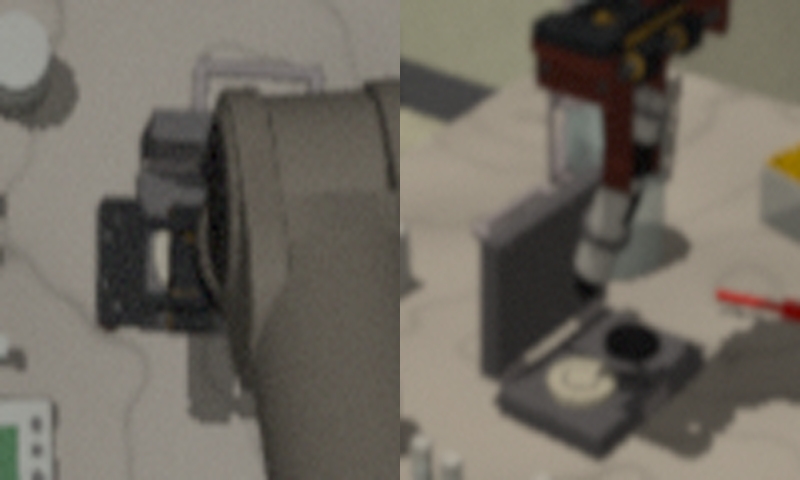

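>>> {"op": "apply_moves", "data": {
  "deltas": [
    [0.1,-0.2,-2,0],
    [0.1,-0.2,-3.5,0],
    [0.1,-0.2,-5,0],
    [0.1,-0.2,-5.6,0],
    [0.1,-0.2,-5.6,0]
  ]
}}

```text
t: 10.2
tool_pos: [502.4, -156.8, 133.5]
tool_rot: [0.503, -0.498, 0.496, 0.504]
contact_force: [0.9, 0.5, -1.2]
width: 29.5
```

>>> {"op": "apply_moves", "data": {
  "deltas": [
    [0,0,0,0],
    [0,0,0,0],
    [0,0,0,0]
  ],
  "newtons": 8
}}

```text
t: 10.5
tool_pos: [502.8, -156.8, 134.0]
tool_rot: [0.503, -0.498, 0.495, 0.503]
contact_force: [-1.2, 0.3, -2.2]
width: 29.8
```

```bash
python3 - <<'E'
from h import *
snap('side','s9.png');crop('s9.png','c9.png',260,130,100,100,5)
E
```

```text
(no output)
```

View pics/c9.png

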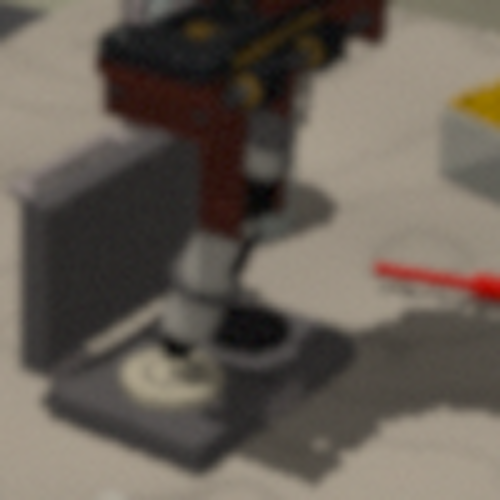

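>>> {"op": "apply_moves", "data": {
  "deltas": [
    [0,0,0,0],
    [0,0,0,0],
    [0,0,0,0],
    [0,0,0,0]
  ],
  "newtons": 4
}}

```text
t: 10.95
tool_pos: [502.8, -156.9, 134.0]
tool_rot: [0.503, -0.498, 0.496, 0.503]
contact_force: [0.1, 0.2, -1.9]
width: 30.1
```

```bash
python3 - <<'E'
from h import *
snap('side','s10.png');crop('s10.png','c10.png',260,130,100,100,5)
E
```

```text
(no output)
```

View pics/c10.png

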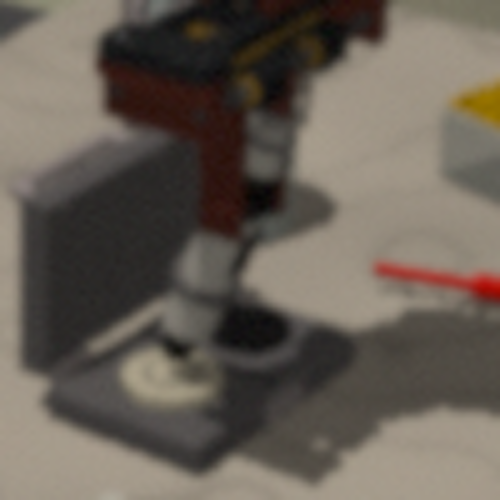

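The light grip doesn't let the pen swing, so I'll turn it upright by pushing its nose sideways against the fixed front edge of the case.

>>> {"op": "apply_moves", "data": {
  "deltas": [
    [0,0,2.5,0],
    [-1,0.2,4,0],
    [-3,0.4,4,0],
    [-5,0.5,4,0],
    [-7,0.5,4,0],
    [-7,0.5,1,0],
    [-7,0.5,-1.5,0],
    [-7,0.5,-2.5,0]
  ],
  "newtons": 12
}}

```text
t: 11.8
tool_pos: [431.4, -151.7, 107.3]
tool_rot: [0.503, -0.497, 0.496, 0.504]
contact_force: [-0.0, -1.4, -1.1]
width: 29.8
```

```bash
python3 - <<'E'
from h import *
snap('side','s11.png');crop('s11.png','c11.png',260,130,110,110,5)
p=env.observe()['tool_pos'];print(p)
E
```

```text
[ 431.28685697 -151.46629525  106.79900654]
```

View pics/c11.png

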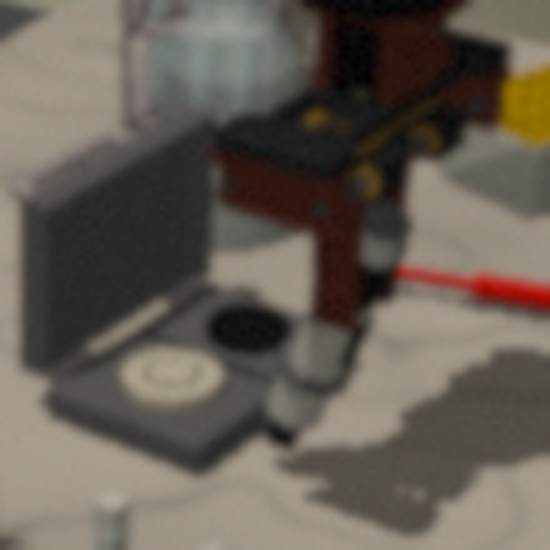

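>>> {"op": "apply_moves", "data": {
  "deltas": [
    [0.7,0,0.1,0],
    [1.4,0,0.2,0],
    [2,0,0.2,0],
    [2.6,0,0.3,0],
    [3.2,0,0.4,0],
    [3.8,0,0.5,0],
    [4.4,0,0.6,0],
    [4.8,0,0.6,0]
  ],
  "newtons": 5
}}

```text
t: 12.65
tool_pos: [480.1, -151.5, 113.1]
tool_rot: [0.503, -0.497, 0.496, 0.504]
contact_force: [-1.4, 0.6, 0.1]
width: 29.9
```

```bash
python3 - <<'E'
from h import *
snap('side','s12.png');crop('s12.png','c12.png',260,130,110,110,5)
p=env.observe();print(p['tool_pos'],p['contact_force'])
E
```

```text
[ 480.51559777 -151.50246208  113.08253882] [-0.96936345 -1.44378771  1.36509114]
```

View pics/c12.png

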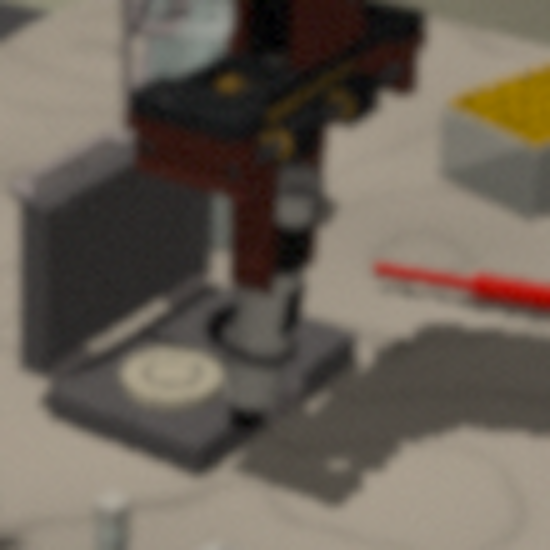

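```bash
cat > ov.py <<'E'
from h import *
def overlay(f,out,tilts,x0,y0,w,h,k,d=121.,n='side',p=None,az=0):
    # pen pivot at grasp; tilt>0: top leans to -x ; draws barrel silhouettes lines
    p=env.observe()['tool_pos'] if p is None else p
    g=np.array(p)+[0,0,19]; im=cv2.imread('pics/'+f)[y0:y0+h,x0:x0+w]; im=cv2.resize(im,None,fx=k,fy=k,interpolation=2)
    o,_=ray(n,280,210); v=g-o; 
    for t,c in zip(tilts,[(0,0,255),(0,255,0),(255,0,0)]):
        t=np.radians(t); ax=np.array([-np.sin(t),0,np.cos(t)]); s=np.cross(v,ax); s/=np.linalg.norm(s)
        for r,a,b in((15,-101,-20),(-15,-101,-20),(9,-d,-101),(-9,-d,-101),(20,-71.5,-65.5),(-20,-71.5,-65.5)):
            q=(proj(n,[g+ax*(a+121-d)+s*r if a!=-d else g-ax*d+s*r, g+ax*(b+121-d)+s*r])-[x0,y0]+.5)*k
            cv2.line(im,tuple(int(e) for e in q[0]),tuple(int(e) for e in q[1]),c,1)
    cv2.imwrite('pics/'+out,im)
E
python3 - <<'E'
from ov import *
overlay('s12.png','c13.png',[0,4,8],290,175,50,50,12)
E
```

```text
(no output)
```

View pics/c13.png

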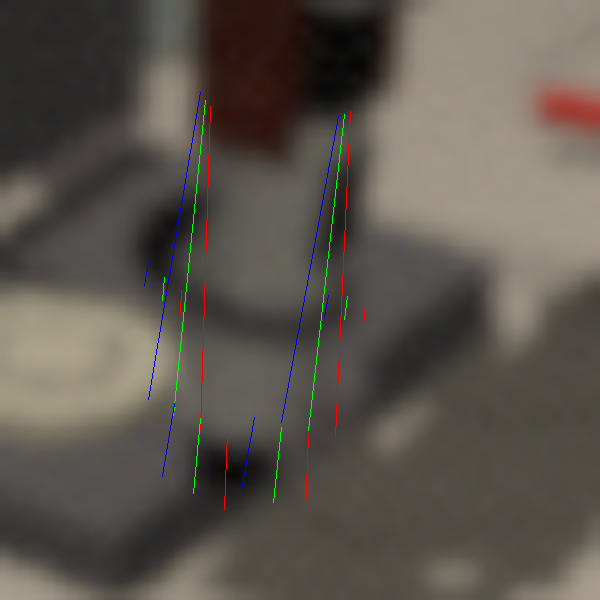

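```bash
python3 - <<'E'
from ov import *
p=env.observe()['tool_pos'];print(p,env.observe()['contact_force'])
for dx in(-10,10):
  for dy in (15,28.5): print(dx,dy,(proj('side',p+[dx,dy,0])[0]-[290,175]+.5)*12)
E
```

```text
[ 480.51559777 -151.50246208  113.08253882] [-0.96936345 -1.44378771  1.36509114]
-10 15 [282.24484541 144.7112906 ]
-10 28.5 [247.62314872 169.37058771]
10 15 [203.12571171 118.87075758]
10 28.5 [168.21443819 143.16015488]
```

>>> {"op": "apply_moves", "data": {
  "deltas": [
    [-0.2,0,0,0],
    [-0.5,0,0,0],
    [-0.8,0,0.3,0],
    [-1,0,0.5,0],
    [-1,0,0.5,0]
  ]
}}

```text
t: 13.2
tool_pos: [469.9, -151.6, 118.2]
tool_rot: [0.503, -0.497, 0.496, 0.504]
contact_force: [0.1, -0.7, -1.6]
width: 29.7
```

```bash
python3 - <<'E'
from ov import *
snap('side','s14.png')
p=env.observe();print(p['tool_pos'],p['contact_force'])
overlay('s14.png','c14.png',[0,4,8],290,175,50,50,12,d=127)
E
```

```text
[ 470.09888523 -151.55249884  118.10250103] [ 0.64113033 -0.66897134 -1.42094027]
```

View pics/c14.png

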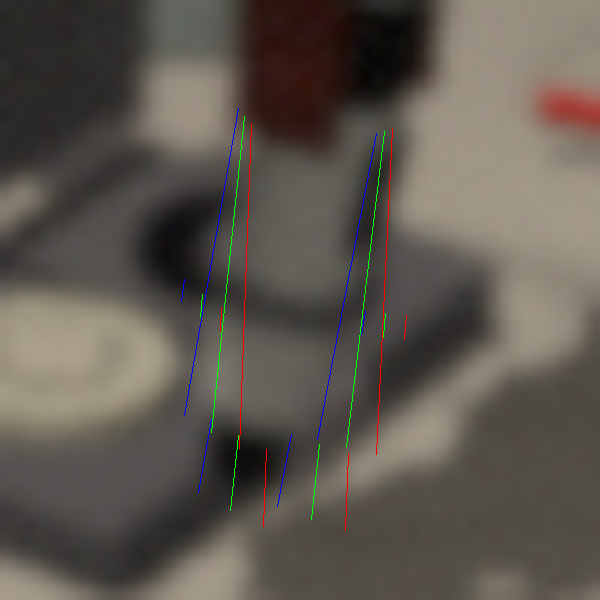

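```bash
python3 - <<'E'
from ov import *
im=cv2.imread('pics/s14.png')[170:222,292:334]
g=cv2.createCLAHE(3,(2,2)).apply(cv2.cvtColor(cv2.resize(im,None,fx=11,fy=11,interpolation=cv2.INTER_LANCZOS4),6))
cv2.imwrite('pics/c15.png',g)
E
```

```text
(no output)
```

View pics/c15.png

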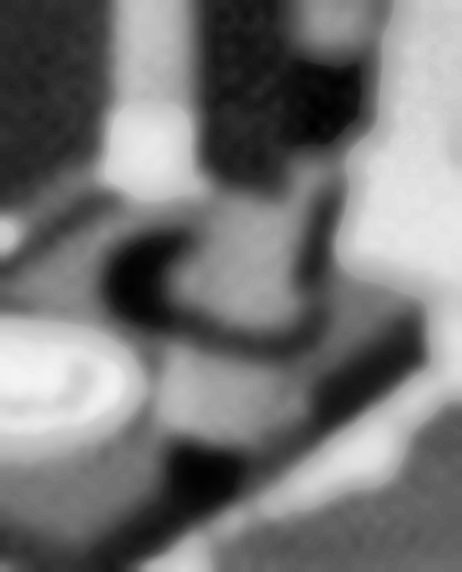

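```bash
python3 - <<'E'
from ov import *
p=np.array([470.1,-151.5,118.1+19])
for d in (112,118):
  for t in (0,3,6,9,12):
    r=np.radians(t);print(d,t,proj('side',p-d*np.array([-np.sin(r),0,np.cos(r)]))[0].round(1), ((proj('side',p-85*np.array([-np.sin(r),0,np.cos(r)]))[0]-[292,170]+.5)*11).round())
# ring/case edges: front edge of case top at y -151
print(((proj('side',[[492.5,-151,22],[492.5,-118,22],[492.5,-230,22],[492.5,-118,0],[492.5,-270,0]])-[292,170]+.5)*11).round())
E
```

```text
112 0 [315.1 213.7] [263. 390.]
112 3 [313.2 213. ] [248. 384.]
112 6 [311.4 212.2] [232. 377.]
112 9 [309.5 211.3] [217. 370.]
112 12 [307.7 210.3] [201. 361.]
118 0 [315.  215.7] [263. 390.]
118 3 [313.  214.9] [248. 384.]
118 6 [311.1 214.1] [232. 377.]
118 9 [309.2 213.1] [217. 370.]
118 12 [307.3 212.1] [201. 361.]
[[180. 471.]
 [104. 528.]
 [351. 340.]
 [102. 606.]
 [428. 351.]]
```

```bash
python3 - <<'E'
from ov import *
im=cv2.imread('pics/s14.png')[150:222,290:340]
cv2.imwrite('pics/c16.png',cv2.convertScaleAbs(cv2.resize(im,None,fx=8,fy=8,interpolation=cv2.INTER_LANCZOS4),alpha=1.5))
E
```

```text
(no output)
```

View pics/c16.png

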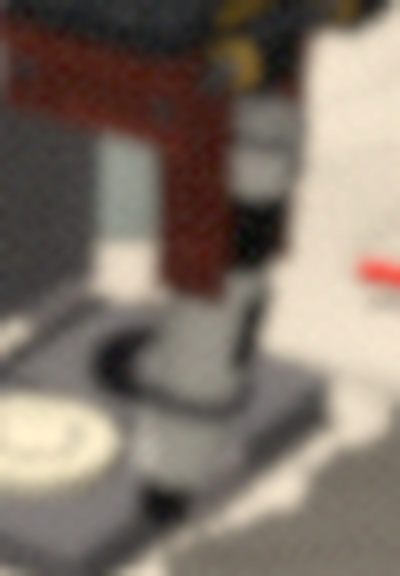

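```bash
python3 - <<'E'
from ov import *
p=np.array([470.1,-151.5,118.1+19])
for ox in (0,5):
 for t in (3,6,9,12,15):
  r=np.radians(t);a=np.array([-np.sin(r),0,np.cos(r)])
  print(ox,t,[((proj('side',p+[ox,0,0]+s*a)[0]-[290,150]+.5)*8).round().tolist() for s in(32,0,-40,-80,-106,-117)])
E
```

```text
0 3 [[226.0, 122.0], [217.0, 212.0], [207.0, 321.0], [197.0, 426.0], [191.0, 493.0], [188.0, 521.0]]
0 6 [[230.0, 124.0], [217.0, 212.0], [202.0, 319.0], [187.0, 422.0], [177.0, 487.0], [173.0, 514.0]]
0 9 [[235.0, 126.0], [217.0, 212.0], [196.0, 316.0], [176.0, 417.0], [163.0, 480.0], [158.0, 506.0]]
0 12 [[239.0, 128.0], [217.0, 212.0], [191.0, 313.0], [166.0, 411.0], [149.0, 473.0], [143.0, 498.0]]
0 15 [[244.0, 130.0], [217.0, 212.0], [186.0, 310.0], [155.0, 405.0], [136.0, 464.0], [128.0, 489.0]]
5 3 [[212.0, 118.0], [204.0, 208.0], [194.0, 316.0], [184.0, 422.0], [178.0, 488.0], [176.0, 516.0]]
5 6 [[217.0, 120.0], [204.0, 208.0], [189.0, 314.0], [174.0, 417.0], [164.0, 482.0], [160.0, 509.0]]
5 9 [[221.0, 122.0], [204.0, 208.0], [183.0, 312.0], [163.0, 412.0], [151.0, 476.0], [145.0, 502.0]]
5 12 [[226.0, 124.0], [204.0, 208.0], [178.0, 309.0], [153.0, 407.0], [137.0, 468.0], [130.0, 494.0]]
5 15 [[230.0, 126.0], [204.0, 208.0], [173.0, 306.0], [142.0, 400.0], [123.0, 460.0], [116.0, 485.0]]
```

>>> {"op": "apply_moves", "data": {
  "deltas": [
    [0,0,0.3,0],
    [0.4,0,0.3,0],
    [0.8,0,0.3,0],
    [1.2,0,0.3,0],
    [1.5,0,0.3,0],
    [1.8,0,0.3,0],
    [1.8,0,0.3,0]
  ]
}}

```text
t: 13.95
tool_pos: [488.6, -151.4, 121.1]
tool_rot: [0.503, -0.497, 0.496, 0.504]
contact_force: [-0.0, 0.1, -1.9]
width: 30.0
```

```bash
cat > look.py <<'E'
import sys
from ov import *
f,tag=sys.argv[1:3]; n=sys.argv[3] if len(sys.argv)>3 else 'side'
snap(n,f)
p=env.observe();print(p['t'],p['tool_pos'],p['contact_force'],p['width'])
c=(proj('side',p['tool_pos'])[0]).astype(int); x0,y0=c[0]-30,c[1]-35
im=cv2.imread('pics/'+f)[y0:y0+75,x0:x0+60]
cv2.imwrite('pics/'+tag,cv2.convertScaleAbs(cv2.resize(im,None,fx=8,fy=8,interpolation=cv2.INTER_LANCZOS4),alpha=1.5))
g=p['tool_pos']+[0,0,19]
for t in (-3,0,3,6,9):
  r=np.radians(t);a=np.array([-np.sin(r),0,np.cos(r)])
  print(t,[((proj('side',g+[-3,0,0]+s*a)[0]-[x0,y0]+.5)*8).round().tolist() for s in(32,0,-40,-80,-106,-117)])
E
python3 look.py s17.png c17.png
```

```text
14.0 [ 488.25840266 -151.45587168  121.015319  ] [-0.38579686  0.1059249  -1.68300733] 29.963926689577956
-3 [[256.0, 147.0], [257.0, 239.0], [259.0, 351.0], [260.0, 461.0], [261.0, 530.0], [261.0, 559.0]]
0 [[261.0, 148.0], [257.0, 239.0], [253.0, 350.0], [249.0, 457.0], [247.0, 525.0], [246.0, 554.0]]
3 [[265.0, 149.0], [257.0, 239.0], [248.0, 348.0], [239.0, 453.0], [233.0, 520.0], [230.0, 548.0]]
6 [[270.0, 151.0], [257.0, 239.0], [242.0, 346.0], [228.0, 449.0], [219.0, 514.0], [215.0, 541.0]]
9 [[274.0, 153.0], [257.0, 239.0], [237.0, 343.0], [217.0, 444.0], [205.0, 507.0], [200.0, 533.0]]
```

View pics/c17.png

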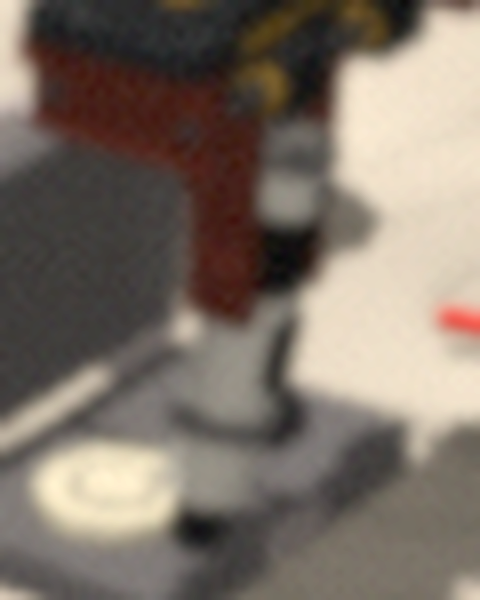

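>>> {"op": "apply_moves", "data": {
  "deltas": [
    [-1.2,0,0.3,0],
    [-2.4,0,0.3,0],
    [-2.8,0,-0.5,0],
    [-2.8,0,-1.0,0],
    [-2.8,0,-1.0,0]
  ]
}}

```text
t: 14.5
tool_pos: [459.5, -151.5, 110.2]
tool_rot: [0.503, -0.497, 0.496, 0.505]
contact_force: [-0.1, -0.0, -1.7]
width: 29.6
```

>>> {"op": "apply_moves", "data": {
  "deltas": [
    [0.6,0,0,0],
    [1.2,0,0,0],
    [1.6,0,0,0],
    [2,0,0.1,0],
    [2.3,0,0.1,0],
    [2.6,0,0.1,0],
    [2.6,0,0.1,0]
  ]
}}

```text
t: 15.2
tool_pos: [486.0, -151.5, 111.2]
tool_rot: [0.503, -0.497, 0.496, 0.505]
contact_force: [-0.4, 0.3, -1.2]
width: 30.0
```

```bash
python3 look.py s18.png c18.png
```

```text
15.25 [ 485.85855272 -151.46624819  111.24578389] [-0.27411295 -0.20975859 -1.692831  ] 29.801288212700175
-3 [[254.0, 145.0], [255.0, 236.0], [256.0, 348.0], [257.0, 456.0], [258.0, 525.0], [258.0, 554.0]]
0 [[258.0, 146.0], [255.0, 236.0], [251.0, 346.0], [247.0, 453.0], [244.0, 521.0], [243.0, 549.0]]
3 [[263.0, 147.0], [255.0, 236.0], [245.0, 344.0], [236.0, 449.0], [230.0, 515.0], [228.0, 543.0]]
6 [[267.0, 149.0], [255.0, 236.0], [240.0, 342.0], [225.0, 444.0], [216.0, 509.0], [212.0, 536.0]]
9 [[271.0, 151.0], [255.0, 236.0], [234.0, 340.0], [215.0, 439.0], [202.0, 502.0], [197.0, 529.0]]
```

View pics/c18.png

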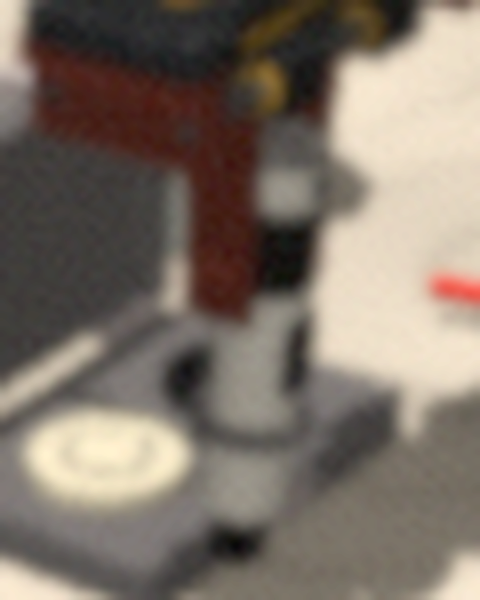

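>>> {"op": "apply_moves", "data": {
  "deltas": [
    [0.3,0,0,0],
    [0.6,0,0,0],
    [0.9,0,0,0],
    [0.9,0,0,0]
  ]
}}

```text
t: 15.65
tool_pos: [495.4, -151.5, 111.3]
tool_rot: [0.503, -0.497, 0.496, 0.504]
contact_force: [-0.0, 1.0, -1.6]
width: 29.9
```

```bash
python3 look.py s19.png c19.png
```

```text
15.7 [ 495.27346821 -151.41153297  111.24899207] [ 0.04662885 -0.24389913 -1.9532011 ] 30.02307852081185
-3 [[252.0, 145.0], [254.0, 237.0], [255.0, 348.0], [257.0, 456.0], [258.0, 525.0], [259.0, 553.0]]
0 [[257.0, 146.0], [254.0, 237.0], [250.0, 346.0], [246.0, 453.0], [244.0, 520.0], [243.0, 548.0]]
3 [[261.0, 148.0], [254.0, 237.0], [245.0, 344.0], [236.0, 449.0], [230.0, 515.0], [228.0, 542.0]]
6 [[266.0, 150.0], [254.0, 237.0], [239.0, 342.0], [225.0, 444.0], [216.0, 509.0], [213.0, 536.0]]
9 [[270.0, 151.0], [254.0, 237.0], [234.0, 340.0], [215.0, 439.0], [203.0, 502.0], [198.0, 528.0]]
```

View pics/c19.png

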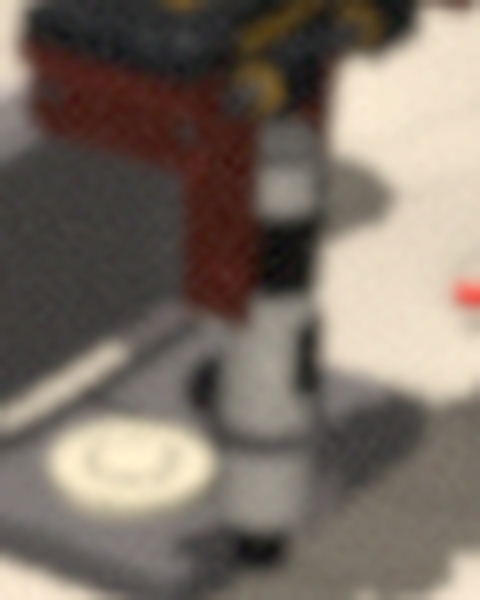

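>>> {"op": "apply_moves", "data": {
  "deltas": [
    [-0.2,0,0.5,0],
    [-0.2,0,2.5,0],
    [0,0,4.5,0],
    [2,-0.2,5,0],
    [4,-0.4,5,0],
    [5.1,-0.55,5,0],
    [5.1,-0.55,5,0],
    [5.1,-0.55,5,0]
  ],
  "newtons": 12
}}

```text
t: 16.5
tool_pos: [545.4, -156.7, 160.9]
tool_rot: [0.503, -0.497, 0.496, 0.505]
contact_force: [0.4, -0.2, -2.3]
width: 29.7
```

```bash
python3 look.py s20.png c20.png
```

```text
16.55 [ 545.15857418 -156.71470755  160.8335147 ] [ 0.00661653 -0.87803425 -1.20774353] 29.970692733030553
-3 [[254.0, 142.0], [257.0, 235.0], [260.0, 349.0], [264.0, 460.0], [266.0, 530.0], [267.0, 559.0]]
0 [[259.0, 143.0], [257.0, 235.0], [255.0, 348.0], [253.0, 457.0], [252.0, 526.0], [252.0, 555.0]]
3 [[263.0, 144.0], [257.0, 235.0], [250.0, 346.0], [243.0, 453.0], [238.0, 521.0], [237.0, 549.0]]
6 [[267.0, 146.0], [257.0, 235.0], [244.0, 344.0], [232.0, 449.0], [225.0, 515.0], [222.0, 543.0]]
9 [[272.0, 148.0], [257.0, 235.0], [239.0, 342.0], [222.0, 444.0], [211.0, 509.0], [207.0, 536.0]]
```

View pics/c20.png

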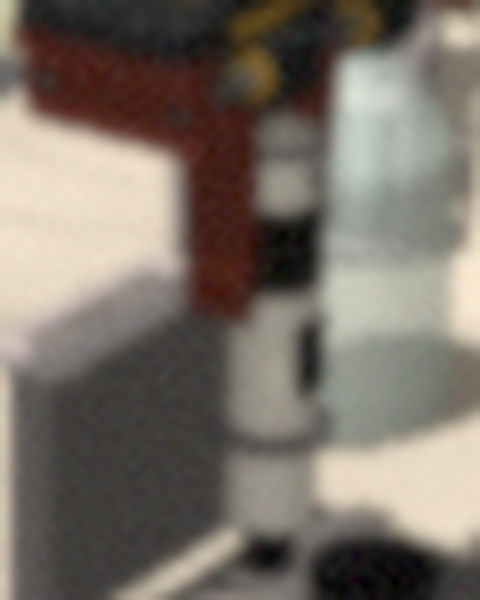

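```bash
cat > edge.py <<'E'
import sys
from ov import *
f=sys.argv[1]; p=env.observe()['tool_pos']; im=cv2.imread('pics/'+f)[:,:,::-1].astype(float).sum(2); im=cv2.GaussianBlur(im,(1,5),0)
g=p+[0,0,19]
L=[];R=[];V=[]
for s in list(range(-44,-62,-3))+list(range(-76,-98,-3)):
    u,v=proj('side',g+[-3,0,s])[0]; v=int(round(v)); row=im[v]; x=np.arange(560)
    gr=np.gradient(row); 
    def sub(lo,hi,sg):
        xs=np.arange(lo,hi); w=np.clip(sg*gr[lo:hi],0,None); k=np.argmax(w); q=slice(max(0,k-1),k+2); return (xs[q]*w[q]).sum()/w[q].sum()
    c=int(round(u)); L.append(sub(c-8,c-1,1));R.append(sub(c+3,c+11,-1));V.append(v)
print(np.c_[V,L,R].round(1).tolist())
print('slopeL',np.polyfit(V,L,1)[0],'slopeR',np.polyfit(V,R,1)[0])
for t in(-6,-3,0,3,6,9):
    r=np.radians(t);a=np.array([-np.sin(r),0,np.cos(r)]);q=proj('side',[g-40*a,g-100*a]);print(t,((q[1]-q[0])[0]/(q[1]-q[0])[1]).round(4),q.round(1).tolist())
E
python3 edge.py s20.png
```

```text
[[168.0, 291.1, 299.7], [169.0, 291.1, 299.7], [170.0, 291.1, 299.7], [171.0, 291.1, 299.6], [172.0, 291.1, 299.2], [173.0, 291.1, 299.2], [179.0, 291.1, 298.6], [180.0, 291.0, 298.2], [181.0, 291.0, 298.2], [182.0, 291.0, 298.3], [183.0, 291.0, 298.3], [184.0, 291.0, 298.5], [185.0, 291.0, 298.5], [186.0, 291.0, 298.8]]
slopeL -0.007620095724867737 slopeR -0.08126978947342395
-6 0.0766 [[294.8, 167.0], [296.3, 187.8]]
-3 0.0309 [[294.1, 166.9], [294.7, 187.4]]
0 -0.0159 [[293.4, 166.7], [293.1, 186.9]]
3 -0.0639 [[292.8, 166.5], [291.5, 186.4]]
6 -0.1136 [[292.1, 166.2], [289.9, 185.7]]
9 -0.1654 [[291.5, 165.9], [288.3, 184.9]]
```

```bash
python3 - <<'E'
from ov import *
p=env.observe()['tool_pos']
c=(proj('side',p)[0]).astype(int); x0,y0=c[0]-30,c[1]-35
for S in([545,-157,30],[543.4,-157.3,30]):
    b=np.array([294.0,204.2])-proj('side',S)[0]
    out=[]
    for q in [(270,550),(272,400),(270,480)]:
        u=(np.array(q)+.5)/8-.5+[x0,y0]-b; o,d=ray('side',*u); k=(p[1]-o[1])/d[1]; out.append((o+k*d-p).round(1).tolist())
    print(b,out)
E
```

```text
[1.03958529 1.152416  ] [[-7.2, 0.0, -91.6], [-6.9, 0.0, -35.7], [-6.7, 0.0, -65.3]]
[0.49282302 1.02572901] [[-9.0, 0.0, -91.4], [-8.6, 0.0, -35.5], [-8.4, 0.0, -65.1]]
```

>>> {"op": "apply_moves", "data": {
  "deltas": [
    [0.3,0,-0.8,0],
    [0.65,0,-1.6,0],
    [0.65,0,-2.3,0],
    [0.65,0,-2.6,0],
    [0.65,0,-2.6,0],
    [0.65,0,-2.6,0]
  ]
}}

```text
t: 17.15
tool_pos: [551.7, -156.7, 134.8]
tool_rot: [0.503, -0.497, 0.496, 0.505]
contact_force: [0.8, 0.2, -1.9]
width: 29.8
```

```bash
python3 look.py s21.png c21.png; python3 edge.py s21.png|tail -7|head -1
```

```text
17.2 [ 551.79699646 -156.7179122   135.02289233] [-0.73660378  0.72067824 -1.91804193] 29.742470424671215
-3 [[252.0, 148.0], [255.0, 239.0], [258.0, 351.0], [262.0, 459.0], [264.0, 528.0], [265.0, 556.0]]
0 [[256.0, 149.0], [255.0, 239.0], [253.0, 349.0], [252.0, 456.0], [251.0, 523.0], [250.0, 552.0]]
3 [[260.0, 150.0], [255.0, 239.0], [248.0, 347.0], [241.0, 452.0], [237.0, 518.0], [236.0, 546.0]]
6 [[265.0, 152.0], [255.0, 239.0], [243.0, 345.0], [231.0, 448.0], [224.0, 513.0], [221.0, 540.0]]
9 [[269.0, 154.0], [255.0, 239.0], [238.0, 343.0], [221.0, 443.0], [211.0, 506.0], [206.0, 532.0]]
slopeL -0.19940572963983347 slopeR 0.22054344046487445
```

View pics/c21.png

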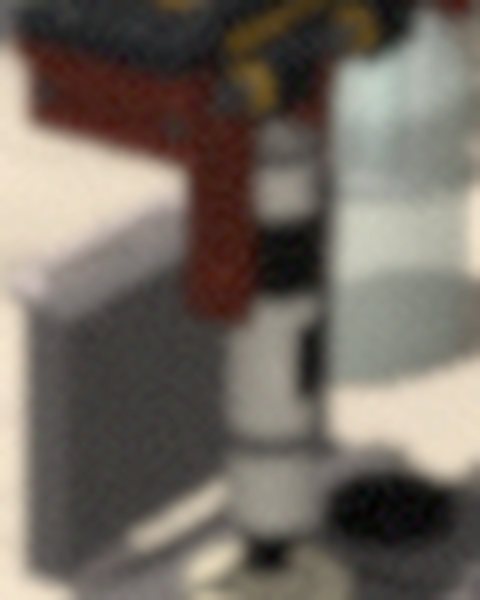

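>>> {"op": "apply_moves", "data": {
  "deltas": [
    [0,0,-0.2,0],
    [0,0,-0.4,0],
    [0,0,-0.4,0],
    [0,0,-0.4,0]
  ]
}}

```text
t: 17.6
tool_pos: [551.8, -156.7, 131.0]
tool_rot: [0.503, -0.497, 0.496, 0.505]
contact_force: [-0.5, 0.1, -1.3]
width: 30.1
```

```bash
sed -i 's/y0=c\[0\]-30,c\[1\]-35/y0=c[0]-30,c[1]-20/' look.py; python3 look.py s22.png c22.png
```

```text
17.65 [ 551.84933122 -156.72015341  131.08182305] [-0.09224158  0.66495742 -0.8083595 ] 29.723807429104248
-3 [[252.0, 23.0], [255.0, 114.0], [258.0, 225.0], [262.0, 333.0], [264.0, 402.0], [265.0, 430.0]]
0 [[256.0, 24.0], [255.0, 114.0], [253.0, 224.0], [251.0, 330.0], [250.0, 397.0], [250.0, 426.0]]
3 [[260.0, 25.0], [255.0, 114.0], [248.0, 222.0], [241.0, 326.0], [237.0, 392.0], [235.0, 420.0]]
6 [[264.0, 27.0], [255.0, 114.0], [243.0, 220.0], [231.0, 322.0], [224.0, 387.0], [221.0, 414.0]]
9 [[269.0, 29.0], [255.0, 114.0], [237.0, 217.0], [221.0, 317.0], [210.0, 380.0], [206.0, 406.0]]
```

View pics/c22.png

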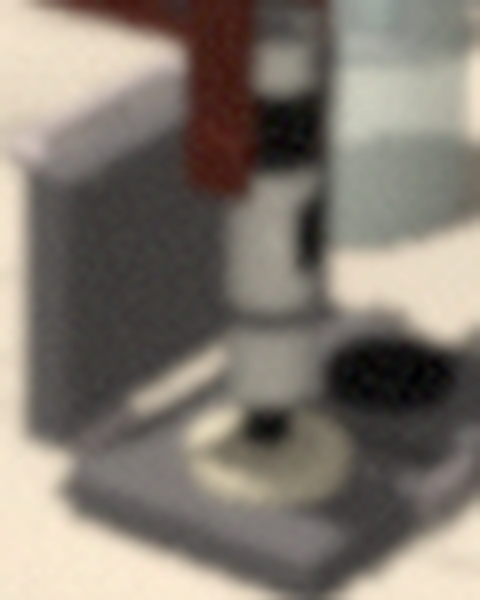

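```bash
python3 - <<'E'
from ov import *
p=env.observe()['tool_pos'];c=(proj('side',p)[0]).astype(int); x0,y0=c[0]-30,c[1]-20
print(x0,y0,(np.array([294.0,204.2])-[x0,y0]+.5)*8)
for d in([5,0],[0,5]): print(d,(proj('side',[545+d[0],-157+d[1],30])-proj('side',[545,-157,30]))*8)
print((proj('side',[545,-157,34])-proj('side',[545,-157,30]))*8)
im=cv2.imread('pics/s22.png')[y0+42:y0+67,x0+15:x0+50]
cv2.imwrite('pics/c23.png',cv2.convertScaleAbs(cv2.resize(im,None,fx=20,fy=20,interpolation=cv2.INTER_CUBIC),alpha=1.5))
im=cv2.imread('pics/s4.png')[y0+42:y0+67,x0+15:x0+50]
cv2.imwrite('pics/c24.png',cv2.convertScaleAbs(cv2.resize(im,None,fx=20,fy=20,interpolation=cv2.INTER_CUBIC),alpha=1.5))
E
```

```text
261 149 [268.  445.6]
[5, 0] [[-12.08433627  -4.27538284]]
[0, 5] [[-8.32584292  5.97283786]]
[[  0.16293982 -10.1858061 ]]
```

View pics/c23.png

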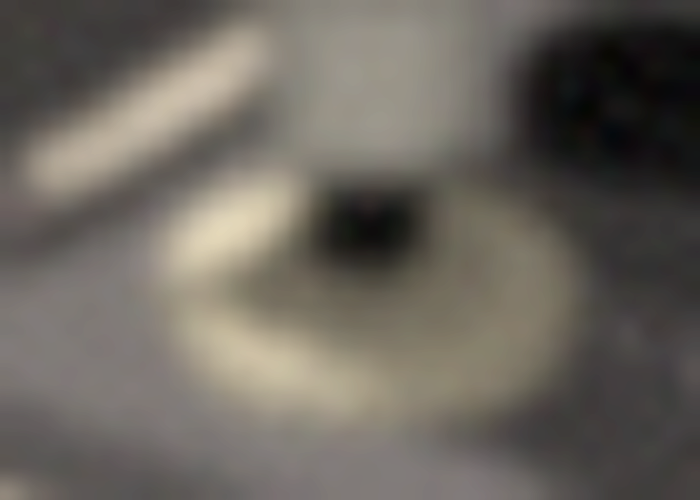

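View pics/c24.png

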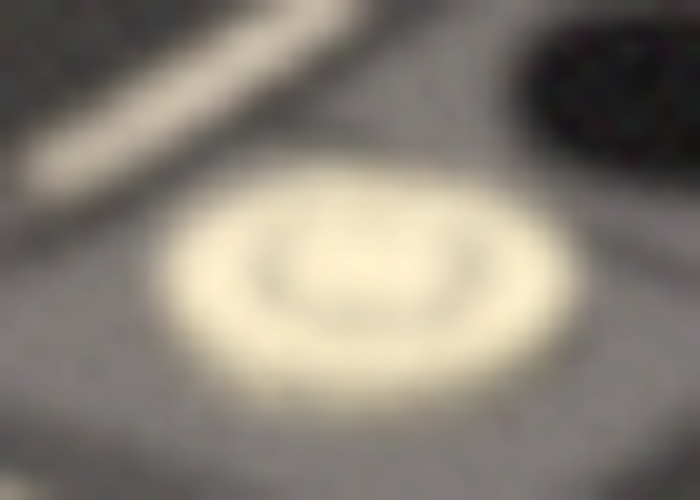

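>>> {"op": "apply_moves", "data": {
  "deltas": [
    [0,0,-0.2,0],
    [0,0,-0.3,0],
    [0,0,-0.3,0],
    [0,0,-0.3,0]
  ]
}}

```text
t: 18.05
tool_pos: [551.8, -156.7, 128.0]
tool_rot: [0.503, -0.497, 0.496, 0.505]
contact_force: [0.1, -0.8, -1.9]
width: 29.8
```

```bash
cat > l2.py <<'E'
import sys
from ov import *
f,o=sys.argv[1:3]
F=[];
for i in range(2):
    im=snap('side',f);e=env.observe();F.append(e['contact_force'])
print(e['t'],e['tool_pos'].round(1),np.round(F,1).tolist(),e['width'])
x0,y0=261,149
im=cv2.imread('pics/'+f)[y0+22:y0+67,x0+15:x0+50]
cv2.imwrite('pics/'+o,cv2.convertScaleAbs(cv2.resize(im,None,fx=13,fy=13,interpolation=cv2.INTER_CUBIC),alpha=1.5))
E
python3 l2.py s25.png c25.png
```

```text
18.15 [ 551.9 -156.7  128.1] [[-0.0, 0.4, -2.3], [0.4, 0.0, -1.9]] 29.70817626777408
```

View pics/c25.png

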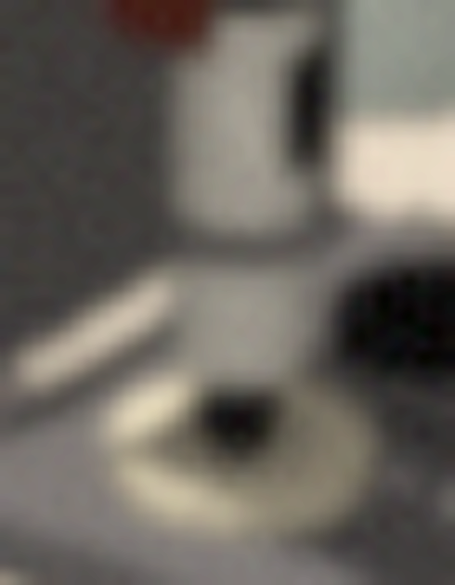

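>>> {"op": "apply_moves", "data": {
  "deltas": [
    [0,0,-0.2,0],
    [0,0,-0.2,0],
    [0,0,-0.2,0]
  ]
}}

```text
t: 18.45
tool_pos: [552.1, -156.7, 126.2]
tool_rot: [0.503, -0.497, 0.496, 0.505]
contact_force: [-0.5, -0.3, -0.6]
width: 29.8
```

```bash
python3 l2.py s26.png c26.png
```

```text
18.55 [ 552.1 -156.7  126.2] [[-0.3, -0.2, 0.2], [-0.3, 0.6, -0.8]] 29.81598085360005
```

>>> {"op": "apply_moves", "data": {
  "deltas": [
    [0,0,-0.15,0],
    [0,0,-0.15,0],
    [0,0,-0.15,0]
  ]
}}

```text
t: 18.85
tool_pos: [552.1, -156.7, 124.8]
tool_rot: [0.503, -0.497, 0.496, 0.505]
contact_force: [0.4, 0.2, 0.8]
width: 29.6
```

```bash
python3 l2.py s27.png c27.png
```

```text
18.95 [ 552.1 -156.7  124.8] [[-0.2, -0.1, 0.1], [-0.1, 0.4, 1.1]] 29.97264714040972
```

View pics/c27.png

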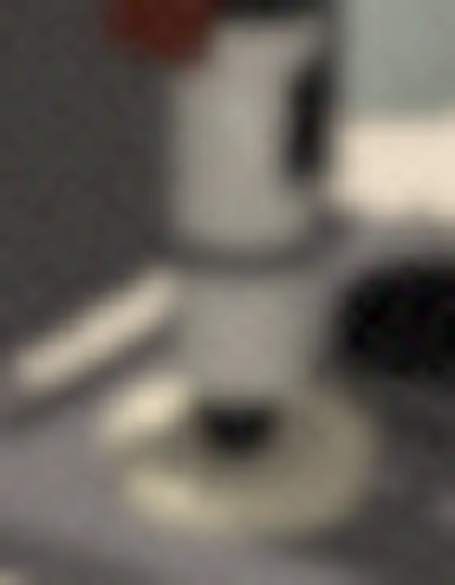

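```bash
python3 - <<'E'
from ov import *
b=np.array([294.0,204.2])-proj('side',[545,-157,30])[0]
x0,y0,k=276,176,18
im=cv2.imread('pics/s27.png')[y0:y0+35,x0:x0+36];im=cv2.convertScaleAbs(cv2.resize(im,None,fx=k,fy=k,interpolation=cv2.INTER_CUBIC),alpha=1.7)
th=np.linspace(0,2*np.pi,60)
def circ(c,r,col,z):
    q=proj('side',np.c_[c[0]+r*np.cos(th),c[1]+r*np.sin(th),np.full(60,z)])+b
    cv2.polylines(im,[((q-[x0,y0]+.5)*k).astype(int)],True,col,1)
circ((545,-157),9,(0,0,255),30);circ((545,-157),14,(0,255,0),30);circ((545,-157),28,(255,0,0),30);circ((545,-157),9,(0,0,255),46);circ((545,-157),15,(0,255,255),47)
cv2.imwrite('pics/c28.png',im)
E
```

```text
(no output)
```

View pics/c28.png

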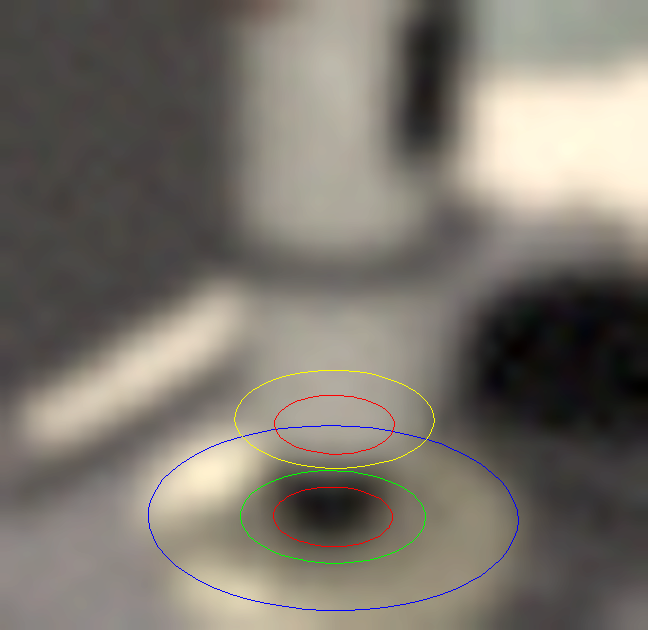

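```bash
python3 - <<'E'
from ov import *
im=cv2.imread('pics/s27.png').astype(float).sum(2); im=cv2.GaussianBlur(im,(1,3),0)
for v in range(174,202,2):
    r=im[v,282:310]; g=np.gradient(r)
    def cen(lo,hi,s):
        w=np.clip(s*g[lo-282:hi-282],0,None);k=np.argmax(w);q=np.arange(max(k-1,0),min(k+2,len(w)));return lo+(q*w[q]).sum()/w[q].sum()
    print(v,round(cen(285,294,1),2),round(cen(297,306,-1),2))
E
```

```text
174 291.96 298.97
176 291.05 298.02
178 289.05 297.78
180 289.05 297.69
182 289.01 297.48
184 289.03 297.43
186 289.01 297.83
188 289.06 298.79
190 290.96 304.55
192 285.95 302.97
194 285.29 301.86
196 289.97 301.02
198 288.96 300.0
200 285.87 299.08
```

>>> {"op": "apply_moves", "data": {
  "deltas": [
    [0,0,-0.1,0],
    [0,0,-0.1,0],
    [0,0,-0.1,0],
    [0,0,-0.1,0],
    [0,0,-0.1,0]
  ]
}}

```text
t: 19.45
tool_pos: [552.1, -156.7, 123.8]
tool_rot: [0.503, -0.497, 0.496, 0.505]
contact_force: [-0.1, -0.1, 2.5]
width: 29.9
```

```bash
python3 l2.py s29.png c29.png
```

```text
19.55 [ 552.1 -156.7  123.8] [[0.3, 0.7, 0.5], [-0.7, -0.0, 1.0]] 29.911119774077065
```

View pics/s29.png

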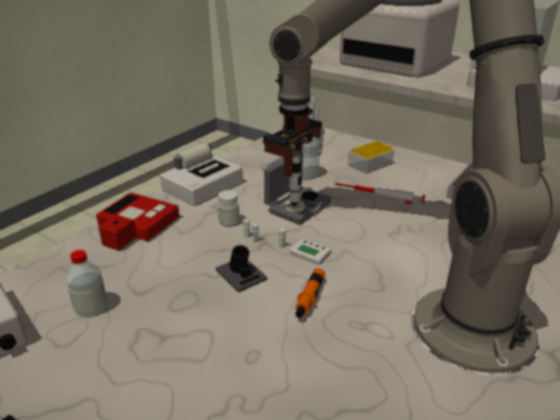

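>>> {"op": "apply_moves", "data": {
  "deltas": [
    [0,0,0,0],
    [0,0,0,0],
    [0,0,0,0]
  ]
}}

```text
t: 19.85
tool_pos: [552.1, -156.7, 123.8]
tool_rot: [0.503, -0.497, 0.496, 0.505]
contact_force: [-0.3, 0.3, 0.8]
width: 30.0
```

```bash
python3 - <<'E'
from h import *
F=[]
for i in range(12): cams.get_image('top');F.append(env.observe()['contact_force'])
e=env.observe();print(np.mean(F,0),np.std(F,0),e['t'],e['tool_pos'],np.abs(e['joint_velocities']).max())
snap('side','s30.png');snap('top','t30.png')
a=cv2.imread('pics/t30.png')[140:240,180:400];b=cv2.imread('pics/s30.png')[110:250,230:340]
cv2.imwrite('pics/c30.png',np.hstack([cv2.resize(a,(440,200*2),interpolation=2)[:400],cv2.resize(b,(314,400),interpolation=2)]))
E
```

```text
[-0.08237374  0.05911928  1.19478935] [0.34508677 0.45344466 0.41829768] 20.45 [ 552.09952201 -156.65570348  123.81834841] 0.00208779093454688
```

View pics/c30.png

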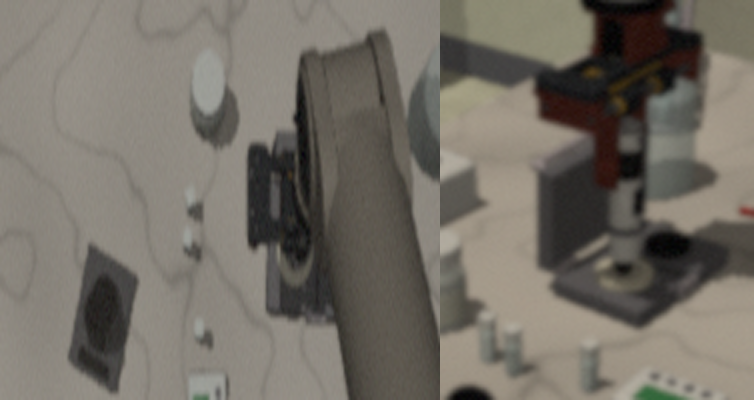

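The mean push is about +1.2 N against about −1.9 N hanging free, so roughly 3.1 N on the tile. The picture shows the cover upright, the pen upright in the ring and the bystanders standing. I'm handing in.

```bash
python3 -c "
from station import env
print(env.close_job())"
```

```text
the job is handed in; nothing more can be done
None
```

I handed the job in at about 20.5 s. The cover is standing upright and the white pen is held upright in the gripper, its nose pressed lightly inside the tile's ring. No verdict came back, so what follows rests on my own checks.

- **Cover:** I folded it up by its bar handle and released it. It looked about 88–90° open in the side view and was still upright in the last picture.
- **Getting the pen upright:** I drew it out of the stand along its own axis. It still leaned 20° in the vertical gripper, and loosening the grip did not let it swing straight. I straightened it by pushing its nose sideways against the fixed front edge of the case, which took three tries. One try passed over the edge, and backing off from another seems to have increased the lean.
- **Final tilt:** individual edge readings put the tilt anywhere from −3° to +2.5°, most likely within about 1° of vertical. The limit is 5.7°.
- **Nose position:** it sits about 1–2 mm from the ring centre in the side view. The side and top cameras disagreed by a few mm on the ring's position, so I aligned the nose to the ring in the side picture. The top view was blocked by the arm.
- **Push on the tile:** averaged over 12 readings it is about 3.1 N. By the spring rate that is 4 to 5 mm pushed in, and by the distance lowered about 3 to 4 mm. Both are inside the 1.5–7 mm limits.
- **Bystanders:** in the final pictures the bottles, jar, cuvettes, timer and pipette all appeared to be where they started. The orange look-alike was not touched.

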